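# Roll the round loaf tin latch-up and lay it on the draining rack

### The job

The washed round loaf tin on the bench lies with its latches round to one side. Roll it over along the bench until the latches are on top, and only then pick it up and lay it gently, latches still on top, in the empty channel of the sloping draining rack: bedded in both saddle wires with its lower end down by the foot rail, like the two tins drying there. Leave those two, the bowl and the jug where they are.

Things in the scene. Friction and masses are not known exactly. Their poses are not given: they have to be found in the camera images.
- tin: The tin to rack: a closed ribbed metal cylinder, 60 mm in diameter, 170 mm long, about 0.45 kg, with two dark toggle latches. Origin at its centre on its axis; x along its axis (both ends alike), z from the axis through the latches. At the start it lies level on the bench, pointing any way, its latches about 100 degrees round from the top; free to roll 70 mm either way.
- latch_side (a point): Point on the tin's barrel at mid-length on the latch seam, 30 mm from its origin along z. Each latch is centred 57 mm to one or other side of it along x, is 30 mm long, 14 mm wide and stands 9 mm proud of the barrel; the middle 80 mm is clear all round. Rolled the wrong way the latches jam on the bench after about 30 degrees. Pushed, the tin rolls without slipping, and soon stops.
- rack: Fixed sloping draining rack of bare steel wire, 370 mm wide (y), 180 mm deep (x = -75 to +105 mm), origin on the bench. It rises at 30 degrees along its +x, away from the robot. Three channels run up the slope, at y = -115, 0 and +115 mm: V-bends (60 mm wide, 25 mm deep) in two 8 mm cross wires, with open space between these. The centre of a racked tin is over x = 0, 95 mm above the bench.
- free_place: The centre of a tin properly laid in the one empty channel, about 1 mm short of the foot rail: origin on the tin's axis at mid-length; x up the slope along the tin's axis, y across the rack, z square to the slope (up and back to the robot), where the latches must point. The cross wires pass 55 mm below and above it along x. Nothing stands at this point itself.
- dry_tin_a: A like tin already drying in one of the other two channels, latches on top; frame as the tin's. Leave it alone.
- dry_tin_b: The second drying tin, likewise. Leave it alone.
- bowl: Steel prep bowl, 150 mm across and 60 mm high, standing on the far side of the bench; origin under its centre. Leave it alone.
- jug: Steel jug with a loop handle, 96 mm across and 120 mm high, standing at the near right of the bench; origin under its centre. Leave it alone.
- foot (a point): Middle of the foot rail, an 8 mm wire across the whole low end of the rack, against which the lower ends of the tins lie (90 mm down the slope from their centres).
Mind the look-alikes: they are no part of the job. Leave any orange or purple look-alike of the tin alone.

How it is judged:
By the outcome, as a careful person would: the job done as asked, in the order asked, and still so for the second after the job is handed in, with the robot touching nothing.
It also fails if it takes over 51 s, if anything falls off the work surface, if the arm or the gripper's body presses on something with over 40 N, if the wrist force passes 120 N, or if a joint passes its speed limit or range.

### The arm

A 6-joint arm with a two-finger parallel gripper is mounted at the origin on the work surface. World frame = base frame: x ahead of the robot, y to its left, z up, the work surface at z = 0. Lengths are in m, angles in rad, forces in N, time in s.
With the tool pointing down it reaches from about 0.35 to 0.8 m from the base axis. Payload 7.3 kg.
Tool frame: the origin (TCP) lies between the finger pads; the fingertips stand ctrl.tcp_to_tips ahead of it and the grasp point (between the pads) lies 6 mm ahead of it (ctrl.tcp_to_tips is the distance from the TCP to the fingertips, in m); z points along the fingers, y is the line along which they close (so a half turn about z gives the same grasp; the last joint's range is limited). The gripper opens to 85 mm and grips with 20 to 120 N. Pads are 22 mm wide; open, the fingers measure 114 mm over their backs; the gripper's body (76 mm by 85 mm) begins 54 mm behind the grasp point. The pads swing forward as they close: fully open they stand 13 mm farther back than shut.
Start: joints at [-1.262, 0.342, 1.524, -0, 1.275, -0.146], TCP at [0.231, -0.472, 0.256] pointing down, gripper open.
Joint ranges: [-2.53, 2.53], [-0.77, 2.02], [0.04, 2.7], [-1, 4.14], [0.28, 2.66], [-3.11, 3.11]. Speed limits (rad/s): [2.57, 2.57, 3.14, 3.14, 3.14, 3.14].

### API

Orientations are given as a unit quaternion [x, y, z, w].
In Python, from plant import readout, imaging, ctrl gives the robot as it stands.
- The arm moves only by the tool servo_tool, never from a script. Its argument "steps" is a list of rows, each a list of 5 numbers: the finger opening in m, from 0 to 0.0854, then the shift along the tool's x, y, z in m, then the turn about the tool's z in rad. A call has 1 to 5 rows; each row is the pose to reach, as a shift and turn from the pose commanded when the call began, along the tool's axes at that moment; what a row does not reach only later rows make up. A row lasts 1/8 s, in which the tool goes at most 62.5 mm and 10.7 degrees, less where a joint would pass 70% of its speed; a pose out of reach is approached as far as the arm can. A call with a gripper value outside its range is refused whole. The fingers move at their own pace and stop on an object; "squeeze" is the grip in N (left out, the last holds). Time passes only in rows, so rows that repeat a pose let the fingers close. It gives the time, the measured TCP pose, the force, the opening and the grip force at its end, in the units of the state.
- readout.read_state(): the state, without advancing time (a new reading comes with each control period).
- imaging.capture(name): name is "side" or "top" or "wrist"; returns a dict with "pixels" (480x640x3 uint8, red, green, blue), "depth" (480x640 float32, m along the optical axis (not along the pixel's ray), 0 where there is no reading), "K" (3x3 intrinsics, pixels), "T" (4x4, takes a point from camera to world coordinates); the wrist camera has in their place "T_tool_cam" (4x4, takes a point from camera to tool coordinates, whose origin is the TCP and whose axes are the flange's). Camera axes: x right, y down, z forward; pixel columns grow to the right and rows downward; lengths in m; the calibration is good to about 2 mm. A picture is of the moment at which its call begins: read the wrist's pose just before it.
- ctrl.hand_in(): hands the job in; it is judged then, once.
Trained networks look in a picture, given as the dict that the camera call returned (one of the last four; its "shot" number tells which), for a name from the list of things; names that differ only in an ending like _2 or _b are one class to them, and where a whole thing is asked for, a point or a joint stands for the part that bears it (a point fixed in the world has none). Each returns a list of dicts, best first, with "confidence" (0 to 1); they miss things now and then, are a little off and sometimes report something else, mostly with a low value. They report only what shows in the picture. A call takes as long as a camera call. They do not tell look-alikes from the thing itself.
- imaging.spot_in(query, picture): "box" ([left, top, right, bottom] in pixels, round what is visible of it).
The state is a dict: "t": time; "qpos": joint angles; "joint_velocities": joint speeds; "joint_efforts": joint torques, N m; "ee_pos": TCP position; "orientation": TCP orientation; "contact_force": force on the tool from outside, world axes, zero at the start; "moment": the same for the moment, N m; "width": finger opening in m; "gripper_force": force on a finger pad.
Only numpy, scipy, OpenCV 4.12 (cv2) and the standard library are available. Lean on these libraries where they do the work, as an engineer would, in place of code of your own. Each camera call takes 0.05 s, during which the arm holds its last target. There are 200 camera calls.

## Working session

There is one attempt and no reset: what is moved stays moved. The work goes in short steps, Python scripts to look and compute and a tool call to move; the robot and the scene stay as the last step left them, time stands still between calls to the robot, and variables do not carry over. Pictures are saved under pics/ and viewed, at most 10 in all, crops included, and the job is handed in when it is done.

Besides the shell and the picture viewer there is one more tool, called after "Request:" by a JSON object that holds its "method" and its "body", one argument or row to a line. servo_tool: Moves the arm, as the interface text tells. Its arguments: {"type":"object","properties":{"steps":{"type":"array"},"squeeze":{"type":"number"}},"required":["steps"]}

```bash
ls; mkdir -p pics
python3 - <<'E'
from plant import readout, imaging, ctrl
import cv2, numpy as np
s=readout.read_state(); print(s, ctrl.tcp_to_tips)
ims=[]
for n in ("side","top"):
    p=imaging.capture(n)
    print(n,p["K"].tolist(),np.round(p["T"],4).tolist())
    for q in ("tin","latch_side","rack","bowl","jug","foot"):
        try: print(q,[(np.round(d["box"]).tolist(),round(d["confidence"],2)) for d in imaging.spot_in(q,p)])
        except Exception as e: print(q,e)
    cv2.imwrite(f"pics/{n}0.png",p["pixels"][:,:,::-1]); np.savez(f"{n}0.npz",**{k:p[k] for k in("pixels","depth","K","T")})
E
```

```text
pics
{'t': 0.0, 'qpos': array([-1.26201703e+00,  3.42729234e-01,  1.52504444e+00,  1.40357802e-05,
        1.27539992e+00, -1.46000437e-01]), 'joint_velocities': array([ 6.14962761e-05,  6.41726118e-04, -1.59087129e-03, -1.92885935e-04,
       -6.70242701e-04, -1.20429742e-03]), 'joint_efforts': array([ 9.23260413e-04, -4.33674538e+01, -2.46008044e+01, -9.16692898e-05,
        7.66254205e-03, -4.55337852e-05]), 'ee_pos': array([ 0.23052227, -0.47126634,  0.25561298]), 'orientation': array([ 9.74258287e-01,  2.25433285e-01, -5.75748207e-05, -7.88399146e-04]), 'contact_force': array([0.26463905, 0.8739233 , 0.33850567]), 'moment': array([ 0.0109938 , -0.01515945, -0.02661777]), 'gripper_force': 0.0, 'width': 0.08528469670482836} 0.025
side [[443.14475827500587, 0.0, 318.52334174958014], [0.0, 443.14475827500587, 237.90778495358683], [0.0, 0.0, 1.0]] [[-0.8335, -0.2725, 0.4806, 0.0744], [-0.5523, 0.4335, -0.7121, 0.6663], [-0.0143, -0.8589, -0.5119, 0.5779], [0.0, 0.0, 0.0, 1.0]]
tin [([329.0, 196.0, 362.0, 248.0], 0.94), ([291.0, 167.0, 338.0, 206.0], 0.92), ([384.0, 232.0, 445.0, 272.
[... 274 characters left out ...]

top [[444.88178007814287, 0.0, 321.3679286686594], [0.0, 444.88178007814287, 243.03482746600955], [0.0, 0.0, 1.0]] [[0.0063, -0.9974, 0.0724, 0.4868], [-1.0, -0.0066, -0.0033, -0.0062], [0.0038, -0.0724, -0.9974, 0.9995], [0.0, 0.0, 0.0, 1.0]]
tin [([369.0, 209.0, 453.0, 267.0], 0.77), ([377.0, 304.0, 411.0, 386.0], 0.71), ([439.0, 130.0, 518.0, 163.0], 0.62)]
latch_side [([377.0, 302.0, 410.0, 388.0], 0.97), ([370.0, 211.0, 453.0, 263.0], 0.92), ([434.0, 132.0, 523.0, 165.0], 0.68)]
rack [([94.0, 175.0, 297.0, 292.0], 0.98)]
bowl [([328.0, 115.0, 396.0, 177.0], 0.68)]
jug [([465.0, 345.0, 538.0, 402.0], 0.62), ([331.0, 112.0, 396.0, 177.0], 0.21)]
foot [([92.0, 177.0, 299.0, 294.0], 0.68)]
```

View pics/top0.png

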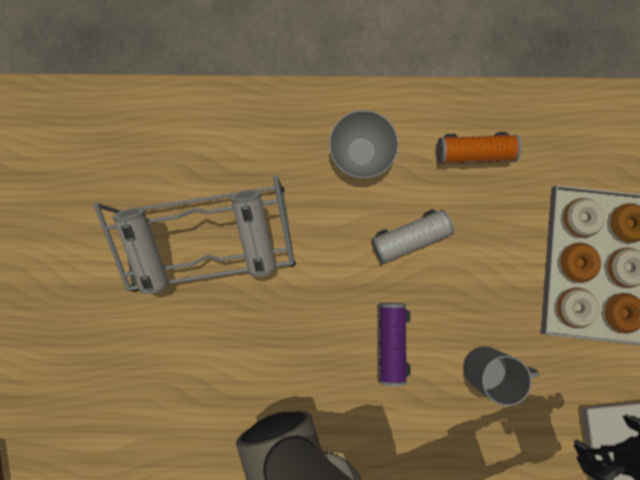

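View pics/side0.png

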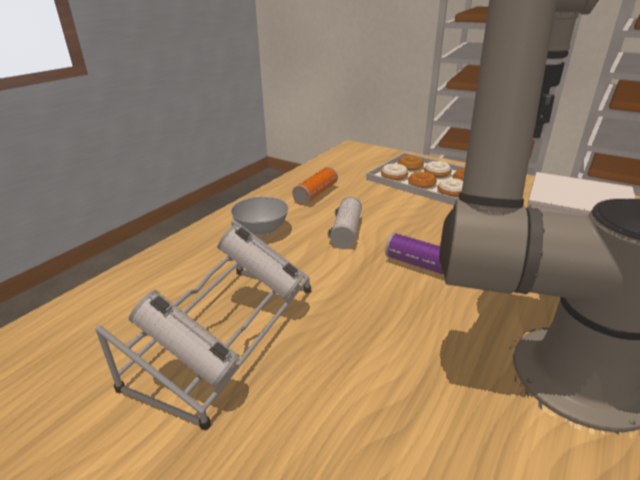

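The top view shows the steel tin at about (413,237) with its latches on the far side (434,213 and 385,236). So it must be rolled toward the robot. The rack's middle channel, around (205,240), is empty. The orange tin (480,148) and purple tin (395,343) are look-alikes. Next I'll fit cylinders to the depth clouds.

```bash
cat > h.py <<'E'
import numpy as np
from scipy.optimize import least_squares
def cloud(p,T=None):
    T=p["T"] if T is None else T
    d=p["depth"]; v,u=np.indices(d.shape); K=p["K"]
    X=np.stack([(u-K[0,2])/K[0,0]*d,(v-K[1,2])/K[1,1]*d,d],-1)
    X=X@T[:3,:3].T+T[:3,3]; X[d<=0]=np.nan
    return X
def cyl(P,c0,a0,r=0.030,L=0.17):
    """fit axis of cylinder; returns centre (mid of extent), unit axis"""
    c0=np.array(c0,float);a0=np.array(a0,float);a0/=np.linalg.norm(a0)
    n=np.cross(a0,[0,0,1]);n/=np.linalg.norm(n);b=np.cross(n,a0)
    def un(q):
        a=a0+q[2]*n+q[3]*b;a/=np.linalg.norm(a); return c0+q[0]*n+q[1]*b,a
    def f(q):
        c,a=un(q);D=P-c;return np.linalg.norm(D-np.outer(D@a,a),axis=1)-r
    s=least_squares(f,np.zeros(4),loss="soft_l1",f_scale=0.002)
    c,a=un(s.x);D=P-c;t=D@a;rad=np.linalg.norm(D-np.outer(t,a),axis=1)
    t=t[abs(rad-r)<0.004];lo,hi=np.percentile(t,[0.5,99.5])
    return c+a*(lo+hi)/2,a,hi-lo,np.median(abs(f(s.x)))
E
cat > m1.py <<'E'
import numpy as np
from h import *
ps={n:dict(np.load(f"{n}0.npz")) for n in("top","side")}
C={n:cloud(p) for n,p in ps.items()}
def near(X,c,a,rr=0.05,hl=0.1,zmin=0.01):
    X=X.reshape(-1,3);X=X[np.isfinite(X[:,0])];D=X-c;t=D@a
    return X[(abs(t)<hl)&(np.linalg.norm(D-np.outer(t,a),axis=1)<rr)&(X[:,2]>zmin)]
def seed(e1,e2): # two top-pixel ends
    return [np.nanmedian(C["top"][v-1:v+2,u-1:u+2].reshape(-1,3),0) for u,v in(e1,e2)]
def run(name,e1,e2,drop):
    A,B=seed(e1,e2);a=(A-B)/np.linalg.norm(A-B);c=(A+B)/2-[0,0,drop]
    for n,X in (("top",C["top"]),("side",C["side"]),("both",np.vstack([C["top"].reshape(-1,3),C["side"].reshape(-1,3)]))):
        P=near(X,c,a)
        r=cyl(P,c,a);print(name,n,len(P),np.round(r[0],4),np.round(r[1],3),"L",round(r[2],4),"res",round(r[3],4),"yaw",round(np.degrees(np.arctan2(r[1][1],r[1][0])),1),"pitch",round(np.degrees(np.arcsin(r[1][2])),1))
    return r
run("tin",(440,228),(388,246),0.03)
a=run("rackL",(135,227),(148,277),0.03); b=run("rackR",(247,212),(257,262),0.03)
m=(a[0]+b[0])/2; print("mid",m, "sep",np.linalg.norm(a[0]-b[0]), a[0]-b[0])
E
python3 m1.py
```

```text
tin top 2313 [ 0.5724 -0.2067  0.0295] [ 0.391 -0.92   0.003] L 0.1671 res 0.001 yaw -67.0 pitch 0.2
tin side 1135 [ 0.5746 -0.2027  0.0307] [ 0.389 -0.921  0.007] L 0.1701 res 0.0011 yaw -67.1 pitch 0.4
tin both 3448 [ 0.5726 -0.2051  0.0298] [ 0.389 -0.921  0.004] L 0.1697 res 0.0014 yaw -67.1 pitch 0.2
rackL top 2833 [0.534  0.3561 0.0947] [0.852 0.145 0.502] L 0.1682 res 0.0013 yaw 9.7 pitch 30.2
rackL side 4892 [0.5328 0.3569 0.0945] [0.856 0.145 0.497] L 0.174 res 0.0011 yaw 9.6 pitch 29.8
rackL both 7725 [0.5333 0.3567 0.0947] [0.855 0.144 0.499] L 0.172 res 0.0012 yaw 9.6 pitch 29.9
rackR top 2587 [0.5716 0.1292 0.095 ] [0.853 0.141 0.502] L 0.1682 res 0.0012 yaw 9.4 pitch 30.2
rackR side 2867 [0.5707 0.13   0.095 ] [0.855 0.143 0.498] L 0.1738 res 0.0011 yaw 9.5 pitch 29.9
rackR both 5454 [0.5715 0.1298 0.0953] [0.854 0.141 0.501] L 0.1706 res 0.0012 yaw 9.4 pitch 30.0
mid [0.55237708 0.24324717 0.09500716] sep 0.230044258222117 [-0.03819549  0.22685058 -0.00052763]
```

```bash
cat >> h.py <<'E'
def delta(s,target,yaw):
    """shift in tool axes and turn about tool z to reach target with tool x at yaw (deg)"""
    from scipy.spatial.transform import Rotation as Ro
    R=Ro.from_quat(s["orientation"]).as_matrix()
    d=R.T@(np.array(target)-s["ee_pos"]); y=np.degrees(np.arctan2(R[1,0],R[0,0]))
    t=(y-yaw+180)%360-180
    return np.round(d,4),round(float(np.radians(t)),3),round(float(y),1)
E
python3 -c "
from h import *;from plant import readout
s=readout.read_state();print(delta(s,[.5726,-.2051,.2],112.9))"
```

```text
(array([ 0.4243, -0.0893,  0.0563]), -1.516, 26.1)
```

Request:
{"method": "servo_tool", "body": {
  "steps": [
    [0.0854,0.2,-0.042,0,-0.7],
    [0.0854,0.2,-0.042,0,-0.7],
    [0.0854,0.424,-0.089,0.03,-1.516],
    [0.0854,0.424,-0.089,0.03,-1.516],
    [0.0854,0.424,-0.089,0.03,-1.516]
  ]
}}

```text
t: 1.32
ee_pos: [0.478, -0.2788, 0.2382]
orientation: [0.765, 0.644, -0.0, 0.0]
contact_force: [-0.5, -1.1, -0.5]
width: 0.0856
gripper_force: 0.0
```

```bash
python3 -c "
from h import *;from plant import readout
s=readout.read_state();print(s['t'],s['ee_pos'],delta(s,[.5726,-.2051,.15],112.9))"
```

```text
1.325 [ 0.47797181 -0.27880477  0.238179  ] (array([0.0889, 0.0805, 0.0882]), -0.572, 80.1)
```

Request:
{"method": "servo_tool", "body": {
  "steps": [
    [0.0854,0.089,0.08,0.04,-0.572],
    [0.0854,0.089,0.08,0.04,-0.572],
    [0.0854,0.089,0.08,0.04,-0.572],
    [0.0854,0.089,0.08,0.04,-0.572],
    [0.0854,0.089,0.08,0.04,-0.572]
  ]
}}

```text
t: 1.95
ee_pos: [0.5708, -0.2074, 0.1985]
orientation: [0.557, 0.831, -0.0, 0.0]
contact_force: [0.2, -0.1, 0.6]
width: 0.0854
gripper_force: 0.0
```

```bash
cat > w.py <<'E'
import sys,cv2
from h import *
from plant import readout,imaging
from scipy.spatial.transform import Rotation as Ro
def wrist(name=None):
    s=readout.read_state();p=imaging.capture("wrist")
    T=np.eye(4);T[:3,:3]=Ro.from_quat(s["orientation"]).as_matrix();T[:3,3]=s["ee_pos"]
    p["T"]=T@p["T_tool_cam"]
    if name: cv2.imwrite(f"pics/{name}.png",p["pixels"][:,:,::-1])
    return s,p
def fit_tin(p,c,a,rr=0.05,zmin=0.012,hl=0.1):
    X=cloud(p).reshape(-1,3);X=X[np.isfinite(X[:,0])];c=np.array(c);a=np.array(a)/np.linalg.norm(a)
    D=X-c;t=D@a;k=(abs(t)<hl)&(np.linalg.norm(D-np.outer(t,a),axis=1)<rr)&(X[:,2]>zmin)
    r=cyl(X[k],c,a);c,a=r[:2]
    # latch direction: points proud of the barrel, in latch zones
    D=X[k]-c;t=D@a;Q=D-np.outer(t,a);rad=np.linalg.norm(Q,axis=1)
    m=(rad>0.0345)&(rad<0.042)&(abs(abs(t)-0.057)<0.015)
    n=np.cross(a,[0,0,1]);n/=np.linalg.norm(n);b=np.cross(n,a)
    ang=np.degrees(np.arctan2(Q[m]@n,Q[m]@b))
    print("n",k.sum(),"c",np.round(c,4),"a",np.round(a,3),"yaw",round(np.degrees(np.arctan2(a[1],a[0])),1),"L",round(r[2],4),"res",round(r[3],4))
    print("latch pts",m.sum(),"angle from top toward",np.round(n,2),":",np.round(np.percentile(ang,[5,25,50,75,95]),0) if m.sum() else None)
    return c,a
E
python3 - <<'E'
from w import *
s,p=wrist("w1"); print(s["ee_pos"],s["t"])
c,a=fit_tin(p,[.5726,-.2051,.03],[-.389,.921,0])
print(delta(s,[*c[:2],.032],112.9))
E
```

```text
[ 0.57078404 -0.20736414  0.19852495] 1.95
n 20560 c [ 0.5733 -0.2047  0.0291] a [-0.39   0.921  0.001] yaw 113.0 L 0.166 res 0.0005
latch pts 458 angle from top toward [ 0.92  0.39 -0.  ] : [86. 88. 89. 91. 96.]
(array([0.0016, 0.0033, 0.1665]), -0.01, 112.3)
```

View pics/w1.png

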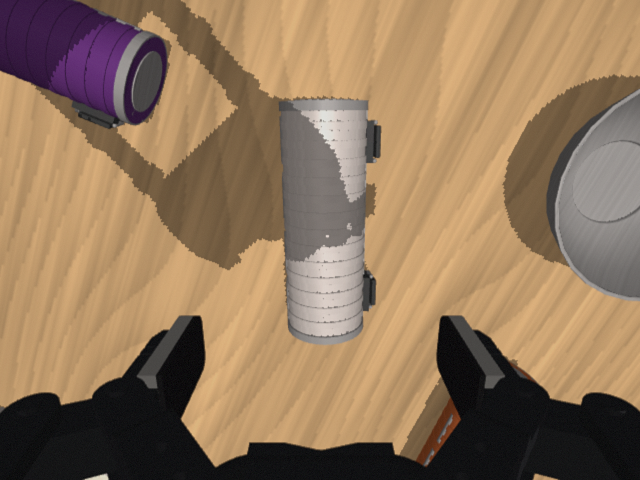

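The wrist view shows the steel tin between the open fingers, spanning about (325,100) to (325,340). Its latches are on the right at (373,140) and (370,290), the far side. I'll straddle it at mid-length and roll it toward the robot (tool −y).

Request:
{"method": "servo_tool", "body": {
  "steps": [
    [0.0854,0.0015,0.003,0.055,-0.01],
    [0.0854,0.0015,0.003,0.1,-0.01],
    [0.0854,0.0015,0.003,0.135,-0.01],
    [0.0854,0.0015,0.003,0.16,-0.01],
    [0.0854,0.0015,0.003,0.166,-0.01]
  ]
}}

```text
t: 2.62
ee_pos: [0.5721, -0.2046, 0.031]
orientation: [0.552, 0.834, -0.0, -0.001]
contact_force: [-0.0, -0.7, 0.0]
width: 0.0855
gripper_force: 0.0
```

Request:
{"method": "servo_tool", "body": {
  "steps": [
    [0.0854,0,-0.01,0,0],
    [0.0854,0,-0.016,0,0],
    [0.0854,0,-0.022,0,0],
    [0.0854,0,-0.028,0,0],
    [0.0854,0,-0.034,0,0]
  ]
}}

```text
t: 3.25
ee_pos: [0.5416, -0.2178, 0.0324]
orientation: [0.551, 0.834, -0.0, 0.0]
contact_force: [-0.1, -0.5, 0.3]
width: 0.0855
gripper_force: 0.1
```

Request:
{"method": "servo_tool", "body": {
  "steps": [
    [0.0854,0,-0.006,0,0],
    [0.0854,0,-0.012,0,0],
    [0.0854,0,-0.018,0,0],
    [0.0854,0,-0.022,0,0],
    [0.0854,0,-0.025,0,0]
  ]
}}

```text
t: 3.88
ee_pos: [0.5187, -0.2275, 0.0321]
orientation: [0.551, 0.834, -0.0, -0.0]
contact_force: [-0.2, 0.7, -0.5]
width: 0.0853
gripper_force: 0.0
```

Run:
```python
from w import *
s,p=wrist("w2"); print(s["ee_pos"],s["t"],s["contact_force"])
c,a=fit_tin(p,[.525,-.225,.03],[-.389,.921,0])
print(delta(s,[*c[:2],.032],112.9))
```

```text
[ 0.51871039 -0.22754055  0.03211719] 3.875 [-0.15738377  0.66794429 -0.45276864]
n 74544 c [ 0.5175 -0.1951  0.0299] a [-0.393  0.919  0.015] yaw 113.1 L 0.1058 res 0.0009
latch pts 2 angle from top toward [ 0.92  0.39 -0.  ] : [59. 60. 60. 61. 61.]
(array([0.0303, 0.0117, 0.0001]), 0.004, 113.1)
```

View pics/w2.png

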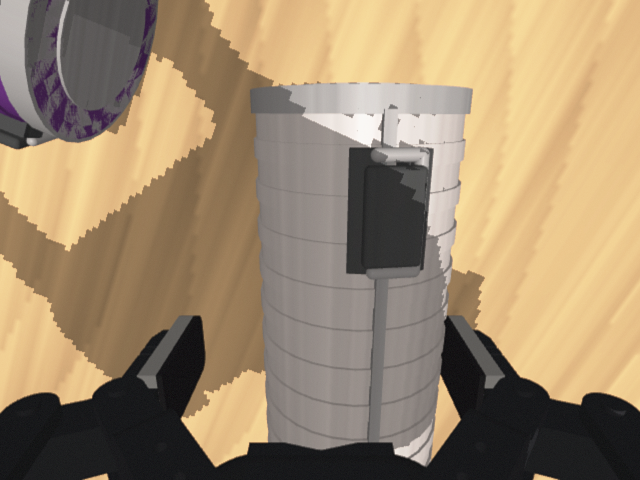

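The seam and latch at (390,210) now sit right of the barrel centre, near u=360, so a few more degrees are needed. I'll measure the angle from the latch pixels.

```bash
cat >> w.py <<'E'
def latch_ang(p,c,a,box):
    X=cloud(p)[box[1]:box[3],box[0]:box[2]].reshape(-1,3);X=X[np.isfinite(X[:,0])]
    D=X-c;t=D@a;Q=D-np.outer(t,a);r=np.linalg.norm(Q,axis=1);m=(r>.0345)&(r<.043)
    n=np.cross(a,[0,0,1]);n/=np.linalg.norm(n);b=np.cross(n,a)
    g=np.degrees(np.arctan2(Q[m]@n,Q[m]@b));print("latch",m.sum(),np.round(np.percentile(g,[2,10,50,90,98]),1),"t",np.round(np.percentile(t[m],[2,98]),4))
E
python3 - <<'E'
from w import *
s,p=wrist()
c,a=fit_tin(p,[.525,-.225,.03],[-.389,.921,0])
latch_ang(p,c,a,(335,130,450,290))
E
```

```text
n 74420 c [ 0.5165 -0.1955  0.0299] a [-0.397  0.918  0.014] yaw 113.4 L 0.1058 res 0.001
latch pts 4 angle from top toward [ 0.92  0.4  -0.  ] : [61. 62. 63. 65. 68.]
latch 8493 [-9.2 -4.7  3.6 12.1 14.9] t [0.013  0.0403]
```

Request:
{"method": "servo_tool", "body": {
  "steps": [
    [0.0854,0,-0.002,0,0],
    [0.0854,0,-0.0035,0,0],
    [0.0854,0,-0.0035,0,0],
    [0.0854,0,0.004,0,0],
    [0.0854,0,0.008,-0.005,0]
  ]
}}

```text
t: 4.6
ee_pos: [0.5268, -0.224, 0.0371]
orientation: [0.551, 0.835, 0.0, -0.0]
contact_force: [-0.3, -0.3, -1.0]
width: 0.0853
gripper_force: 0.0
```

Run:
```python
from w import *
s,p=wrist(); print(s["t"],s["ee_pos"])
c,a=fit_tin(p,[.520,-.225,.03],[-.389,.921,0])
latch_ang(p,c,a,(300,100,450,290))
X=cloud(p).reshape(-1,3);X=X[np.isfinite(X[:,0])]
D=X-c;t=D@a;r=np.linalg.norm(D-np.outer(t,a),axis=1);e=np.percentile(t[(r>.02)&(r<.034)&(X[:,2]>.01)&(abs(t)<.09)],99.7)
ct=c+a*(e-.085);print("centre",ct, "grip target",delta(s,[*(ct+a*.036)[:2],.042],113.1))
```

```text
4.6 [ 0.52676149 -0.22395101  0.03707941]
n 69804 c [ 0.5137 -0.1981  0.0298] a [-0.373  0.928  0.013] yaw 111.9 L 0.1084 res 0.001
latch pts 36 angle from top toward [ 0.93  0.37 -0.  ] : [-2.  2.  6.  8. 10.]
latch 6589 [-4.3 -2.9  4.1 11.7 15.8] t [0.0144 0.0417]
centre [ 0.52517657 -0.22645556  0.02943487] grip target (array([ 0.0343, -0.0017, -0.0049]), 0.001, 113.1)
```

I'll rise for one clean check of the latch angle before gripping.

Request:
{"method": "servo_tool", "body": {
  "steps": [
    [0.0854,0,0,-0.03,0],
    [0.0854,0,0,-0.08,0],
    [0.0854,-0.02,0,-0.13,0],
    [0.0854,-0.03,0,-0.16,0],
    [0.0854,-0.03,0,-0.16,0]
  ]
}}

```text
t: 5.28
ee_pos: [0.5395, -0.253, 0.2001]
orientation: [0.551, 0.834, 0.0, 0.003]
contact_force: [0.0, -0.3, -1.6]
width: 0.0854
gripper_force: 0.0
```

Run:
```python
from w import *
s,p=wrist("w3"); print(s["t"],s["ee_pos"])
c,a=fit_tin(p,[.5255,-.2255,.03],[-.389,.921,0])
g=c+a*.036
print("grip target",delta(s,[*g[:2],.042],113.1))
```

```text
5.275 [ 0.53946499 -0.25299769  0.20011282]
n 21197 c [ 0.5258 -0.2248  0.0296] a [-0.39   0.921  0.003] yaw 113.0 L 0.1664 res 0.0008
latch pts 2367 angle from top toward [ 0.92  0.39 -0.  ] : [-11.  -4.   2.   8.  15.]
grip target (array([ 0.0682, -0.002 ,  0.1577]), -0.0, 113.1)
```

View pics/w3.png

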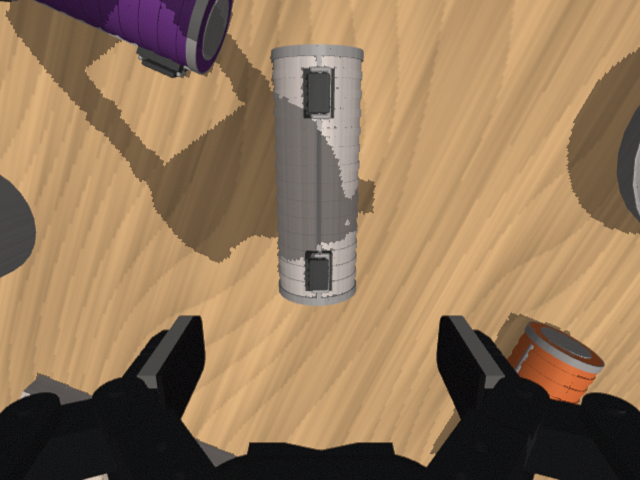

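The latches are on top at (319,92) and (319,271), about 2° off. Now I'll descend and grip toward what will be the lower end.

Request:
{"method": "servo_tool", "body": {
  "steps": [
    [0.0854,0.04,-0.002,0.03,0],
    [0.0854,0.068,-0.002,0.08,0],
    [0.0854,0.068,-0.002,0.125,0],
    [0.0854,0.068,-0.002,0.152,0],
    [0.0854,0.068,-0.002,0.158,0]
  ]
}}

```text
t: 5.95
ee_pos: [0.5075, -0.1886, 0.0363]
orientation: [0.551, 0.835, -0.0, -0.003]
contact_force: [0.4, -0.2, -0.4]
width: 0.0849
gripper_force: 0.0
```

Request:
{"method": "servo_tool", "body": {
  "steps": [
    [0.07,0,0,0,0],
    [0.062,0,0,0,0],
    [0.05,0,0,0,0],
    [0.05,0,0,0,0],
    [0.05,0,0,0,0]
  ],
  "squeeze": 80
}}

```text
t: 6.58
ee_pos: [0.5103, -0.1905, 0.0409]
orientation: [0.551, 0.834, 0.0, 0.001]
contact_force: [-0.7, 1.1, 5.9]
width: 0.0575
gripper_force: 85.0
```

Request:
{"method": "servo_tool", "body": {
  "steps": [
    [0.05,0,0,-0.01,0],
    [0.05,0,0,-0.05,0],
    [0.05,0,0,-0.11,0],
    [0.05,0,0,-0.17,0],
    [0.05,0,0,-0.21,0]
  ]
}}

```text
t: 7.2
ee_pos: [0.5094, -0.19, 0.2526]
orientation: [0.551, 0.834, 0.0, 0.001]
contact_force: [0.5, -1.2, -6.7]
width: 0.0576
gripper_force: 88.3
```

Run:
```python
from w import *
s,p=wrist(); print(s["t"],s["ee_pos"],s["contact_force"],s["moment"])
c=s["ee_pos"]+[0,0,-.011]; a=np.array([-.39,.921,0])
c,a=fit_tin(p,c-.036*a,a,zmin=.1,rr=.045)
latch_ang(p,c,a,(250,0,420,300))
print("pitch",np.degrees(np.arcsin(a[2])))
print(delta(s,[.526,.239,.25],189.5))
```

```text
7.2 [ 0.50944008 -0.19002253  0.25256171] [ 0.51689139 -1.19245345 -6.70201371] [ 0.15928237  0.01705905 -0.02370432]
n 47063 c [ 0.5076 -0.1846  0.2418] a [-0.393  0.919  0.011] yaw 113.1 L 0.0805 res 0.0014
latch pts 0 angle from top toward [ 0.92  0.39 -0.  ] : None
latch 138 [-12.4  -7.3   4.5  12.2  16.3] t [0.0263 0.0279]
pitch 0.6305523211468651
(array([0.3881, 0.1836, 0.0021]), -1.333, 113.1)
```

Request:
{"method": "servo_tool", "body": {
  "steps": [
    [0.05,0.03,0.015,0,-0.1],
    [0.05,0.08,0.04,0,-0.27],
    [0.05,0.13,0.06,0,-0.44],
    [0.05,0.18,0.085,0,-0.61],
    [0.05,0.23,0.11,0,-0.78]
  ]
}}

```text
t: 7.88
ee_pos: [0.5195, 0.0663, 0.2486]
orientation: [0.19, 0.982, -0.0, -0.001]
contact_force: [1.1, -0.5, -5.0]
width: 0.0574
gripper_force: 88.1
```

Run:
```python
from w import *
s=readout.read_state(); print(s["t"],s["ee_pos"]); print(delta(s,[.526,.239,.25],189.5))
```

```text
7.875 [0.51950371 0.06630975 0.2485857 ]
(array([ 0.0584,  0.1627, -0.0014]), -0.548, 158.1)
```

Request:
{"method": "servo_tool", "body": {
  "steps": [
    [0.05,0.015,0.045,0,-0.15],
    [0.05,0.03,0.09,0,-0.33],
    [0.05,0.045,0.13,0,-0.5],
    [0.05,0.056,0.158,0,-0.548],
    [0.05,0.056,0.158,0,-0.548]
  ]
}}

```text
t: 8.5
ee_pos: [0.527, 0.2339, 0.248]
orientation: [-0.082, 0.997, -0.0, -0.001]
contact_force: [-0.0, 0.5, -5.3]
width: 0.0575
gripper_force: 88.2
```

Run:
```python
from w import *
import cv2
s=readout.read_state(); print(s["t"],s["ee_pos"]); print(delta(s,[.526,.239,.16],189.5))
p=imaging.capture("side"); cv2.imwrite("pics/s1.png",p["pixels"][:,:,::-1])
```

```text
8.5 [0.52704878 0.2339489  0.24801831]
(array([0.    , 0.0051, 0.088 ]), -0.002, -170.6)
```

View pics/s1.png

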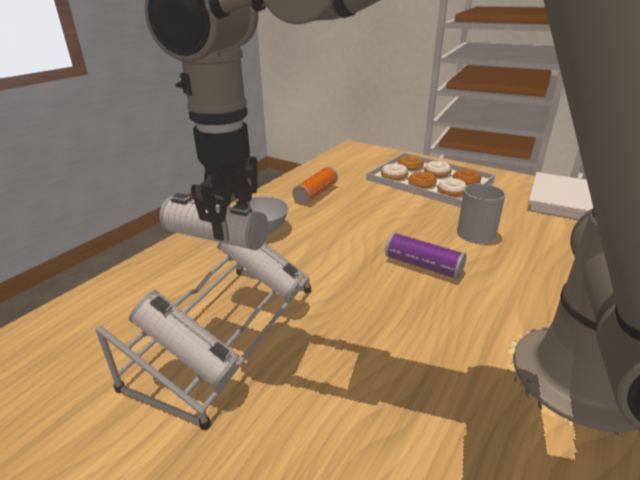

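The side view shows the tin held level over the middle channel at about (215,222), latches up. Next I'll centre it and lower to just above the upper saddle wire.

Request:
{"method": "servo_tool", "body": {
  "steps": [
    [0.05,0,0.004,0.03,0],
    [0.05,0,0.005,0.06,0],
    [0.05,0,0.005,0.085,0],
    [0.05,0,0.005,0.1,0],
    [0.05,0,0.005,0.103,0]
  ]
}}

```text
t: 9.18
ee_pos: [0.5271, 0.2362, 0.1453]
orientation: [-0.08, 0.997, -0.0, -0.001]
contact_force: [0.9, -0.2, -4.8]
width: 0.0574
gripper_force: 88.3
```

Request:
{"method": "servo_tool", "body": {
  "steps": [
    [0.05,0,0,0.003,0],
    [0.05,0,0,0.006,0],
    [0.05,0,0,0.009,0],
    [0.05,0,0,0.012,0],
    [0.05,0,0,0.015,0]
  ],
  "squeeze": 45
}}

```text
t: 9.8
ee_pos: [0.5279, 0.2385, 0.1326]
orientation: [-0.081, 0.997, 0.001, 0.002]
contact_force: [-5.0, 6.1, 5.0]
width: 0.0575
gripper_force: 89.7
```

Run:
```python
from w import *
import cv2
s=readout.read_state(); print(s["t"],s["ee_pos"],s["contact_force"],s["moment"],s["gripper_force"],s["qpos"])
R=Ro.from_quat(s["orientation"]).as_matrix();print(np.round(R,3),R.T@s["contact_force"])
p=imaging.capture("side"); cv2.imwrite("pics/s2.png",cv2.resize(p["pixels"][150:430,90:370,::-1],None,fx=2,fy=2))
```

```text
9.8 [0.52794483 0.2385145  0.13258982] [-4.95270925  6.11016263  4.97273268] [1.01120402 0.20726095 0.476524  ] 89.69687461853027 [ 0.29123068  0.55876108  1.53876619  0.00193472  1.04034806 -1.44237482]
[[-0.987 -0.161  0.003]
 [-0.161  0.987  0.003]
 [-0.003  0.002 -1.   ]] [ 3.8862146   6.83895841 -4.97166679]
```

View pics/s2.png

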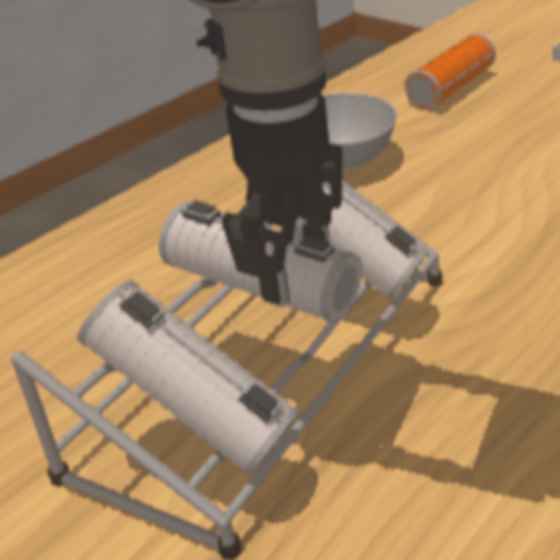

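The tin's upper part has met the upper saddle, at about (190,240) in the crop. I'll nudge it sideways toward the channel centre and ease the grip so that it can pivot.

Request:
{"method": "servo_tool", "body": {
  "steps": [
    [0.054,0,0.001,-0.001,0],
    [0.054,0,0.0015,0,0],
    [0.054,0,0.0015,0.002,0]
  ],
  "squeeze": 30
}}

```text
t: 10.22
ee_pos: [0.5277, 0.2393, 0.13]
orientation: [-0.081, 0.997, 0.001, 0.001]
contact_force: [-2.4, 6.3, 3.3]
width: 0.0577
gripper_force: 89.6
```

Request:
{"method": "servo_tool", "body": {
  "steps": [
    [0.055,0,0,0.002,0],
    [0.055,0,0.0005,0.004,0],
    [0.055,0,0.001,0.006,0],
    [0.055,0,0.001,0.008,0],
    [0.055,0,0.001,0.01,0]
  ],
  "squeeze": 30
}}

```text
t: 10.85
ee_pos: [0.5271, 0.2399, 0.1194]
orientation: [-0.081, 0.997, 0.0, 0.0]
contact_force: [0.0, 6.5, 2.2]
width: 0.0578
gripper_force: 89.8
```

Run:
```python
from w import *
s=readout.read_state(); print(s["t"],s["ee_pos"],s["contact_force"],s["moment"],s["gripper_force"],s["width"])
p=imaging.capture("side")
a=np.array([.9,.15,.3]);a/=np.linalg.norm(a); c=s["ee_pos"]+[0,0,-.011]+.036*a
X=cloud(p).reshape(-1,3);X=X[np.isfinite(X[:,0])];
c2,a2=fit_tin(p,c,a,rr=.038,zmin=.03)
print("pitch",np.degrees(np.arcsin(a2[2])))
print("grip offset along", (s["ee_pos"]-c2)@a2)
```

```text
10.85 [0.52713349 0.2399085  0.11941051] [1.11122214e-03 6.48954970e+00 2.23288705e+00] [ 1.06946051 -0.45371999  0.57177921] 89.84983205795288 0.057828450922804565
n 2495 c [0.5672 0.2455 0.1182] a [0.964 0.162 0.211] yaw 9.6 L 0.1679 res 0.0011
latch pts 183 angle from top toward [ 0.17 -0.99  0.  ] : [-92. -19. -13.  -4.   4.]
pitch 12.168632883716043
grip offset along -0.03928383720385789
```

It is pivoting (pitch 12°) and is laterally centred. I'll continue down.

Request:
{"method": "servo_tool", "body": {
  "steps": [
    [0.055,0,0.0005,0.003,0],
    [0.055,0.001,0.001,0.006,0],
    [0.055,0.002,0.001,0.009,0],
    [0.055,0.003,0.001,0.012,0],
    [0.055,0.003,0.001,0.015,0]
  ]
}}

```text
t: 11.52
ee_pos: [0.5239, 0.2399, 0.1039]
orientation: [-0.08, 0.997, -0.0, -0.0]
contact_force: [0.9, 1.8, 5.5]
width: 0.0577
gripper_force: 90.0
```

Request:
{"method": "servo_tool", "body": {
  "steps": [
    [0.055,0,0,0.002,0],
    [0.055,0,0,0.004,0],
    [0.055,0,0,0.006,0],
    [0.055,0,0,0.008,0]
  ]
}}

```text
t: 12.02
ee_pos: [0.5237, 0.2399, 0.0959]
orientation: [-0.08, 0.997, -0.0, -0.0]
contact_force: [1.0, 1.5, 2.9]
width: 0.0573
gripper_force: 90.0
```

```bash
cat > q.py <<'E'
from w import *
s=readout.read_state(); print(s["t"],s["ee_pos"],s["contact_force"],s["moment"],s["gripper_force"],s["width"])
p=imaging.capture("side")
a=np.array([.87,.15,.44]);a/=np.linalg.norm(a); c=s["ee_pos"]+[0,0,-.011]+.038*a
c2,a2=fit_tin(p,c,a,rr=.038,zmin=.03)
print("pitch",np.degrees(np.arcsin(a2[2])))
F=np.array([.5525,.2432,.095]);u=np.array([.854,.143,.5]);v=np.array([-.165,.986,0]);w=np.cross(u,v)
D=c2-F;print("along, lateral, normal mm",np.round(1000*np.array([D@u,D@v,D@w]),1))
E
python3 q.py
```

```text
12.025 [0.52373969 0.23990566 0.09588538] [1.01515676 1.47006093 2.94225525] [ 0.29080052 -0.57646283  0.18315535] 89.96028900146484 0.057281847568153584
n 2514 c [0.5555 0.244  0.1006] a [0.884 0.146 0.444] yaw 9.4 L 0.188 res 0.0011
latch pts 139 angle from top toward [ 0.16 -0.99  0.  ] : [-146.  -89.  -14.   -8.    1.]
pitch 26.368851977152772
along, lateral, normal mm [5.5 0.3 3.3]
```

Request:
{"method": "servo_tool", "body": {
  "steps": [
    [0.055,0,0,0.0015,0],
    [0.055,0,0,0.003,0],
    [0.055,0,0,0.0045,0],
    [0.055,0,0,0.006,0]
  ]
}}

```text
t: 12.58
ee_pos: [0.5238, 0.2399, 0.0903]
orientation: [-0.08, 0.997, -0.0, -0.0]
contact_force: [-3.2, 0.5, 15.2]
width: 0.0578
gripper_force: 91.3
```

```bash
python3 q.py
```

```text
12.575 [0.52382227 0.23994224 0.09031174] [-3.19877471  0.49022989 15.2245892 ] [-0.11272098  0.12105794  0.28209092] 91.25758409500122 0.05781205062700195
n 2439 c [0.5561 0.2441 0.0974] a [0.862 0.146 0.486] yaw 9.6 L 0.1862 res 0.0012
latch pts 120 angle from top toward [ 0.17 -0.99  0.  ] : [-119.  -90.  -15.   -6.    4.]
pitch 29.076354801327764
along, lateral, normal mm [4.4 0.3 0.3]
```

Both wires are carrying it now (pitch 29°, lateral 0.3 mm), but it sits 4.4 mm up-slope. I'll slide it down toward the foot rail.

Request:
{"method": "servo_tool", "body": {
  "steps": [
    [0.055,0.001,0,0.0,0],
    [0.055,0.002,0,0.0005,0],
    [0.055,0.003,0,0.001,0],
    [0.055,0.0038,0,0.0015,0],
    [0.055,0.0038,0,0.0015,0]
  ]
}}

```text
t: 13.25
ee_pos: [0.5197, 0.2393, 0.0883]
orientation: [-0.08, 0.997, -0.0, -0.0]
contact_force: [-0.4, 1.0, 2.3]
width: 0.0575
gripper_force: 90.2
```

```bash
python3 q.py
```

```text
13.25 [0.51974917 0.23932441 0.08830227] [-0.41012474  1.03514428  2.31761267] [ 0.25532734 -0.27709001  0.33505482] 90.23668885231018 0.057509825044431216
n 2425 c [0.5538 0.2436 0.0964] a [0.862 0.147 0.485] yaw 9.7 L 0.1822 res 0.0012
latch pts 128 angle from top toward [ 0.17 -0.99  0.  ] : [-119.  -91.  -16.   -5.    3.]
pitch 28.991453639855038
along, lateral, normal mm [1.9 0.2 0.5]
```

Request:
{"method": "servo_tool", "body": {
  "steps": [
    [0.055,0.0005,0,0.001,0],
    [0.055,0.001,0,0.0018,0],
    [0.055,0.001,0,0.0018,0]
  ]
}}

```text
t: 13.68
ee_pos: [0.5197, 0.2393, 0.088]
orientation: [-0.08, 0.997, 0.0, 0.001]
contact_force: [-2.1, 1.4, 10.8]
width: 0.0577
gripper_force: 90.8
```

```bash
python3 q.py
```

```text
13.675 [0.51974344 0.23926779 0.08801759] [-2.08287576  1.39376011 10.83446173] [ 0.14732099 -0.14522196  0.32266226] 90.84388017654419 0.0576515767779402
n 2436 c [0.5539 0.2437 0.0962] a [0.862 0.146 0.486] yaw 9.6 L 0.1817 res 0.0012
latch pts 133 angle from top toward [ 0.17 -0.99  0.  ] : [-119.  -91.  -14.   -5.    4.]
pitch 29.068577245899803
along, lateral, normal mm [1.9 0.3 0.3]
```

Firmly bedded. Releasing.

Request:
{"method": "servo_tool", "body": {
  "steps": [
    [0.06,0,0,-0.0005,0],
    [0.065,0,0,-0.0005,0],
    [0.075,0,0,-0.0005,0],
    [0.0854,0,0,-0.0005,0],
    [0.0854,0,0,-0.0005,0]
  ]
}}

```text
t: 14.35
ee_pos: [0.5191, 0.2391, 0.0872]
orientation: [-0.08, 0.997, -0.0, -0.0]
contact_force: [-0.7, 0.8, 0.2]
width: 0.085
gripper_force: 0.0
```

```bash
python3 q.py
```

```text
14.35 [0.51911904 0.2391391  0.0871652 ] [-0.72422658  0.82275172  0.19659212] [ 0.03165799 -0.00933896  0.01170975] 0.0 0.0849598559282459
n 2359 c [0.5536 0.2438 0.0958] a [0.86  0.147 0.489] yaw 9.7 L 0.1806 res 0.0011
latch pts 108 angle from top toward [ 0.17 -0.99  0.  ] : [-119. -110.  -15.   -8.    0.]
pitch 29.25913494822538
along, lateral, normal mm [1.4 0.4 0.1]
```

Request:
{"method": "servo_tool", "body": {
  "steps": [
    [0.0854,0,0,-0.02,0],
    [0.0854,0,0,-0.06,0],
    [0.0854,0,0,-0.11,0],
    [0.0854,0.03,0,-0.16,0],
    [0.0854,0.08,0,-0.2,0]
  ]
}}

```text
t: 15.02
ee_pos: [0.4414, 0.2265, 0.2882]
orientation: [-0.08, 0.997, 0.0, 0.001]
contact_force: [1.3, 1.1, 1.2]
width: 0.085
gripper_force: 0.0
```

Run:
```python
from w import *
F=np.array([.5525,.2432,.095]);u=np.array([.854,.143,.5]);v=np.array([-.165,.986,0]);w=np.cross(u,v)
s,pw=wrist(); ps=imaging.capture("side"); pt=imaging.capture("top")
for p in (pw,ps,pt):
    for dy,nm in ((0,"tin"),(.115,"L"),(-.115,"R")):
        c,a=fit_tin(p,F+dy*v,u,rr=.045,zmin=.03); D=c-F-dy*v
        print(nm,"pitch",np.degrees(np.arcsin(a[2])).round(1),"along,lat,norm",np.round(1000*np.array([D@u,D@v,D@w]),1))
a=np.hstack([q["pixels"][:,:,::-1] for q in(ps,pw)])
cv2.imwrite("pics/fin.png",cv2.resize(a,(800,300)))
```

```text
n 14254 c [0.5486 0.2437 0.092 ] a [0.855 0.142 0.499] yaw 9.4 L 0.1685 res 0.0009
latch pts 1303 angle from top toward [ 0.16 -0.99  0.  ] : [-114.  -10.   -2.    5.  114.]
tin pitch 30.0 along,lat,norm [-4.7  1.2 -0.7]
n 9220 c [0.5315 0.3576 0.0927] a [0.859 0.14  0.492] yaw 9.2 L 0.1716 res 0.0008
latch pts 795 angle from top toward [ 0.16 -0.99  0.  ] : [ -9.  -2.   6.  13. 115.]
L pitch 29.4 along,lat,norm [-2.7  1.4 -1.1]
n 9217 c [0.5694 0.1304 0.0927] a [0.859 0.144 0.492] yaw 9.5 L 0.1707 res 0.0008
latch pts 794 angle from top toward [ 0.17 -0.99  0.  ] : [-116.  -15.   -6.    2.    8.]
R pitch 29.5 along,lat,norm [-2.8  0.9 -1. ]
n 3643 c [0.554  0.2439 0.0961] a [0.856 0.143 0.497] yaw 9.5 L 0.1796 res 0.0011
latch pts 273 angle from top toward [ 0.17 -0.99  0.  ] : [-116.  -15.  -10.   -2.    4.]
tin pitch 29.8 along,lat,norm [1.9 0.5 0.1]
n 4849 c [0.5327 0.3571 0.0944] a [0.855 0.143 0.498] yaw 9.5 L 0.1743 res 0.001
latch pts 378 angle from top toward [ 0.17 -0.99  0.  ] : [-115.  -13.   -7.    1.    6.]
L pitch 29.9 along,lat,norm [-0.9  0.6 -0.2]
n 2879 c [0.5711 0.13   0.0953] a [0.856 0.144 0.496] yaw 9.5 L 0.1723 res 0.0012
latch pts 208 angle from top toward [ 0.17 -0.99  0.  ] : [-117.  -14.   -9.   -1.    5.]
R pitch 29.7 along,lat,norm [-0.2  0.3  0.4]
n 2687 c [0.5576 0.2436 0.0977] a [0.853 0.144 0.501] yaw 9.6 L 0.1678 res 0.0012
latch pts 257 angle from top toward [ 0.17 -0.99  0.  ] : [-107.   -7.   -0.    7.  116.]
tin pitch 30.1 along,lat,norm [ 5.8 -0.4 -0.2]
n 2508 c [0.5344 0.3564 0.0949] a [0.849 0.146 0.508] yaw 9.7 L 0.1676 res 0.0012
latch pts 204 angle from top toward [ 0.17 -0.99  0.  ] : [-10.  -2.   6.  13. 117.]
L pitch 30.6 along,lat,norm [ 0.7 -0.4 -0.5]
n 2593 c [0.5718 0.1293 0.0951] a [0.853 0.144 0.502] yaw 9.6 L 0.1678 res 0.0012
latch pts 264 angle from top toward [ 0.17 -0.99  0.  ] : [-112.   -6.    1.    9.  114.]
R pitch 30.1 along,lat,norm [ 0.3 -0.6 -0. ]
```

View pics/fin.png

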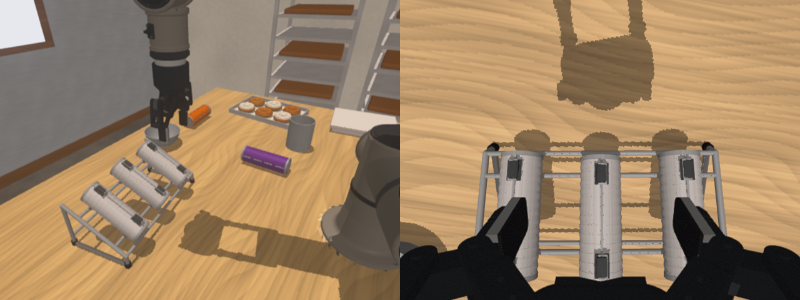

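The side crop at about (140,185) and the wrist view at (600,215) show the tin bedded between its neighbours with latches up. By the top camera it sits about 5 mm up-slope of the neighbours, so I'll regrip lightly and slide it down to match.

Request:
{"method": "servo_tool", "body": {
  "steps": [
    [0.0854,-0.05,0,0.02,0],
    [0.0854,-0.08,0,0.07,0],
    [0.0854,-0.08,0,0.13,0],
    [0.0854,-0.08,0,0.18,0],
    [0.0854,-0.08,0,0.199,0]
  ],
  "squeeze": 25
}}

```text
t: 15.8
ee_pos: [0.5185, 0.2384, 0.082]
orientation: [-0.08, 0.997, -0.001, -0.004]
contact_force: [-0.1, -0.3, 0.3]
width: 0.0852
gripper_force: 0.0
```

Request:
{"method": "servo_tool", "body": {
  "steps": [
    [0.075,0,0,0,0],
    [0.065,0,0,0,0],
    [0.055,0,0,0,0],
    [0.055,0,0,0,0],
    [0.055,0,0,0,0]
  ],
  "squeeze": 25
}}

```text
t: 16.42
ee_pos: [0.5207, 0.2394, 0.0881]
orientation: [-0.08, 0.997, 0.0, 0.001]
contact_force: [0.0, -0.7, 1.2]
width: 0.059
gripper_force: 27.8
```

Gripped at 28 N. Now sliding down the slope.

Request:
{"method": "servo_tool", "body": {
  "steps": [
    [0.055,0.0012,0,0.0007,0],
    [0.055,0.0024,0,0.0014,0],
    [0.055,0.0034,0,0.002,0],
    [0.055,0.0034,0,0.002,0]
  ]
}}

```text
t: 16.92
ee_pos: [0.5173, 0.2389, 0.0859]
orientation: [-0.08, 0.997, 0.0, 0.001]
contact_force: [0.1, -0.3, 5.0]
width: 0.0588
gripper_force: 28.3
```

```bash
cat > q2.py <<'E'
from w import *
F=np.array([.5525,.2432,.095]);u=np.array([.854,.143,.5]);v=np.array([-.165,.986,0]);w=np.cross(u,v)
s=readout.read_state();print(s["t"],s["ee_pos"],s["contact_force"])
pt=imaging.capture("top");ps=imaging.capture("side")
# lower end of each tin along u, seen from both cameras (points on the barrel, low side)
for n,p in(("top",pt),("side",ps)):
  X=cloud(p).reshape(-1,3);X=X[np.isfinite(X[:,0])]
  for dy in(.115,0,-.115):
    D=X-F-dy*v;t=D@u;l=D@v;h=D@w;r=np.hypot(l,h);m=(abs(r-.03)<.003)&(abs(t)<.1)
    b=t[m];print(n,dy,m.sum(),"ends mm",np.round(1000*np.percentile(b,[1,99]),1))
E
python3 q2.py
```

```text
16.925 [0.51728084 0.23888542 0.08588087] [ 0.13546129 -0.25600626  4.98864833]
top 0.115 517 ends mm [-84.8  84.6]
top 0 1047 ends mm [-82.6  85.1]
top -0.115 1967 ends mm [-82.6  83.8]
side 0.115 4025 ends mm [-83.2  85.6]
side 0 1992 ends mm [-85.7  86.7]
side -0.115 962 ends mm [-87.4   0.5]
```

Request:
{"method": "servo_tool", "body": {
  "steps": [
    [0.062,0.0008,0,0.0003,0],
    [0.07,0.0008,0,0,0],
    [0.0854,0.0008,0,0,0],
    [0.0854,0.0008,0,0,0]
  ]
}}

```text
t: 17.52
ee_pos: [0.5161, 0.2387, 0.0852]
orientation: [-0.08, 0.997, -0.0, -0.0]
contact_force: [-0.9, -0.2, -0.1]
width: 0.0855
gripper_force: 0.0
```

Request:
{"method": "servo_tool", "body": {
  "steps": [
    [0.0854,0,0,-0.02,0],
    [0.0854,0,0,-0.06,0],
    [0.0854,0,0,-0.11,0],
    [0.0854,0.03,0,-0.16,0],
    [0.0854,0.08,0,-0.2,0]
  ]
}}

```text
t: 18.15
ee_pos: [0.4385, 0.226, 0.2862]
orientation: [-0.08, 0.997, 0.0, 0.001]
contact_force: [-0.7, -0.5, 1.1]
width: 0.0857
gripper_force: 0.0
```

Request:
{"method": "servo_tool", "body": {
  "steps": [
    [0.0854,0.02,0,-0.02,0],
    [0.0854,0.04,0,-0.03,0],
    [0.0854,0.04,0,-0.03,0]
  ]
}}

```text
t: 18.52
ee_pos: [0.3984, 0.2198, 0.3155]
orientation: [-0.081, 0.997, 0.0, 0.001]
contact_force: [-0.8, 0.4, -0.7]
width: 0.0853
gripper_force: 0.0
```

```bash
python3 q2.py
python3 - <<'E'
from w import *
p=imaging.capture("top")
cv2.imwrite("pics/fin2.png",cv2.resize(p["pixels"][160:310,80:310,::-1],None,fx=3,fy=3,interpolation=cv2.INTER_CUBIC))
F=np.array([.5525,.2432,.095]);u=np.array([.854,.143,.5]);v=np.array([-.165,.986,0]);w=np.cross(u,v)
c,a=fit_tin(p,F,u,rr=.045,zmin=.03);D=c-F;print(np.round(1000*np.array([D@u,D@v,D@w]),1),np.degrees(np.arcsin(a[2])))
E
```

```text
18.525 [0.39838838 0.21979489 0.31545858] [-0.78038899  0.42910769 -0.65509589]
top 0.115 2158 ends mm [-82.9  83.9]
top 0 2049 ends mm [-82.4  84.6]
top -0.115 1987 ends mm [-83.   83.7]
side 0.115 4028 ends mm [-83.5  85.5]
side 0 3016 ends mm [-80.2  86.1]
side -0.115 2400 ends mm [-81.  85.]
n 2667 c [0.5532 0.2429 0.0952] a [0.852 0.144 0.503] yaw 9.6 L 0.1687 res 0.0012
latch pts 261 angle from top toward [ 0.17 -0.99  0.  ] : [-16.  -7.   1.   8. 115.]
[ 0.7 -0.4 -0.1] 30.188649095598816
```

View pics/fin2.png

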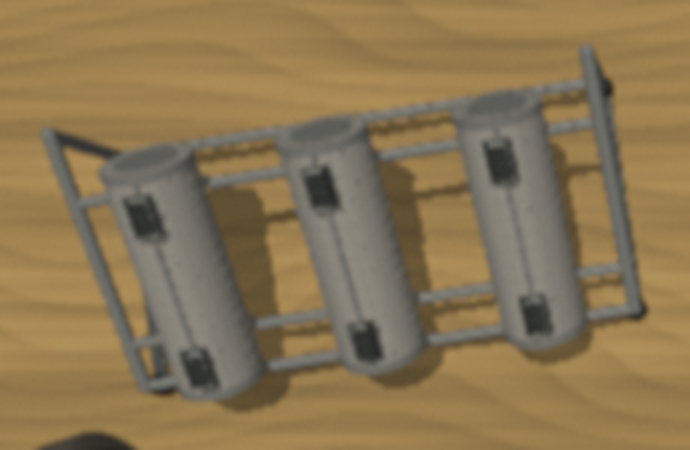

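The tin at (350,250) in the crop matches its neighbours to within 1 mm along the slope. It lies at 30° with its latches on top, and the arm is clear. Handing in.

```bash
python3 -c "
from plant import ctrl;print(ctrl.hand_in())"
```

```text
the job is handed in; nothing more can be done
None
```

I rolled the tin until its latches were on top, then laid it latches up in the middle channel, bedded in both saddle wires within about 1 mm of its neighbours' position along the slope; the job was handed in at about 18.7 s.

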